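Stack the test weights on the packing-room scale

ROBOT

A 6-joint arm with a two-finger parallel gripper is mounted at the origin on the work surface. World frame = base frame: x ahead of the robot, y to its left, z up, the work surface at z = 0. Lengths are in mm, angles in rad, forces in N, time in s.
With the tool pointing down it reaches from about 300 to 775 mm from the base axis. Payload 14.6 kg.
Tool frame: the origin (TCP) lies between the finger pads; the fingertips stand manip.nose_length ahead of it and the grasp point (between the pads) lies 11 mm behind it (manip.nose_length is the distance from the TCP to the fingertips, in mm); z points along the fingers, y is the line along which they close (so a half turn about z gives the same grasp; the last joint's range is limited). The gripper opens to 94 mm and grips with 3 to 60 N. Pads are 16 mm wide; open, the fingers measure 119 mm over their backs; the gripper's body (75 mm by 177 mm) begins 78 mm behind the grasp point.
Start: joints at [1.247, 0.3, 1.521, -0, 1.321, -0.067], TCP at [139.691, 531.955, 213.446] pointing down, gripper open.
Joint ranges: [-3.03, 3.03], [-0.79, 2.21], [0.23, 2.52], [-1.04, 4.18], [0, 3.07], [-2.55, 2.55]. Speed limits (rad/s): [2.22, 2.22, 2.57, 3.14, 3.14, 3.14].

INTERFACE

Orientations are given as [roll, pitch, yaw] about the fixed x, y, z axes, in that order (R = Rz(yaw) Ry(pitch) Rx(roll)).
In Python, from cell import manip, cams, job gives the robot as it stands.
- The arm moves only by the tool jog_arm, never from a script. Its argument "commands" is a list of rows, each an object of numbers: "dx", "dy", "dz": the shift along the tool's x, y, z each as a share of 40 mm, from -1 to 1; "ax", "ay", "az": the turn, a rotation vector about the tool's x, y, z each as a share of 10 degrees, from -1 to 1; "gripper": the closure, from 0 (fully open) to 1 (shut). A call has 1 to 10 rows; each row shifts and turns the commanded pose from where the row before left it, along the tool's axes as they then stand; what a row does not reach is not made up. A row lasts 1/8 s, in which the tool goes at most 62.5 mm and 10.7 degrees, less where a joint would pass 70% of its speed; a pose out of reach is approached as far as the arm can. A call with a number of a shift or a turn outside -1 to 1 is refused whole. A call with a gripper value outside its range is refused whole. The fingers move at their own pace and stop on an object; "squeeze" is the grip in N (left out, the last holds). Time passes only in rows, so rows that do not move let the fingers close. It gives the time, the measured TCP pose, the force, the opening and the grip force at its end, in the units of the state.
- manip.read_state(): the state, without advancing time (a new reading comes with each control period).
- cams.camera(name): name is "scene" or "top"; returns a dict with "image" (480x640x3 uint8, red, green, blue), "fx", "fy", "cx", "cy" (pixels), "dist_coeffs" ([k1, k2, p1, p2, k3] as OpenCV has them; the pictures are not rectified), "world_to_cam" (4x4, takes a point from world to camera coordinates). Camera axes: x right, y down, z forward; pixel columns grow to the right and rows downward; lengths in mm; the calibration is good to about 2 mm. A picture is of the moment at which its call begins. There is no depth.
- job.sign_off(): hands the job in; it is judged then, once.
The state is a dict: "clock": time; "joints": joint angles; "qd": joint speeds; "effort": joint torques, N m; "eef_pos": TCP position; "eef_rot": TCP orientation; "wrist_force": force on the tool from outside, world axes, zero at the start; "moment": the same for the moment, N m; "finger_gap": finger opening in mm; "finger_force": force on a finger pad.
Only numpy, scipy, OpenCV 4.12 (cv2) and the standard library are available. Lean on these libraries where they do the work, as an engineer would, in place of code of your own. Each camera call takes 0.05 s, during which the arm holds its last target. There are 200 camera calls.

TASK

Check the spring scale: lift the three disc weights off the sloping rack and stack them flat in the centre of the scale's pan, the thickest at the bottom, the middle one on it and the thinnest on top, with their edges lined up. The spring must not be shocked: lower each weight slowly and let go only when the pan is carrying just its whole weight, so that the pan neither drops nor springs up. Leave everything else on the table where it is.

Things in the scene. Friction and masses are not known exactly. Their poses are not given: they have to be found in the camera images.
- weight_thick: plain dark steel disc weight, 56 mm in diameter and 26 mm thick, lying flat on the sloping rack; origin at the centre of its underside, z along its axis out of the top face; its mass (0.15 to 0.75 kg) is not known beforehand
- weight_thick_center (a point): the middle of that disc, 13 mm above its underside
- weight_middle: plain dark steel disc weight, 56 mm in diameter and 18 mm thick, lying flat on the sloping rack; origin at the centre of its underside, z along its axis out of the top face; its mass (0.15 to 0.75 kg) is not known beforehand
- weight_middle_center (a point): the middle of that disc, 9 mm above its underside
- weight_thin: plain dark steel disc weight, 56 mm in diameter and 12 mm thick, lying flat on the sloping rack; origin at the centre of its underside, z along its axis out of the top face; its mass (0.15 to 0.75 kg) is not known beforehand
- weight_thin_center (a point): the middle of that disc, 6 mm above its underside
- rack: fixed stainless rack, 250 mm wide: a board that slopes 26 degrees, falling along the rack's +x (away from the robot), level along y, with a lip 6 mm proud along its lower edge. The three discs lie side by side on it against the lip, about 83 mm apart along y, in any order, the centres of their undersides 45 mm above the table. Origin under its middle, on the table
- scale: fixed white spring dial scale, body 150 x 160 mm and 85 mm high, the dial on its +x face; origin under its middle, on the table
- pan_top (a point): centre of the upper face of the scale's pan, a flat round steel plate 150 mm in diameter and 5 mm thick without a rim; 152 mm above the table when empty, and it sinks with the pan; z up. The engraved rings round the centre are 68 and 124 mm in diameter
- pan (a joint): how far the pan has sunk on its soft, lightly damped spring (m): 0 empty, 0.05 at its stop; it sinks in proportion to the load and never tilts. The dial's needle follows it
- can_a: bystander: empty open tin, 64 mm wide and 75 mm high; origin under its middle
- tub_a: bystander: white tub, 72 mm wide and 45 mm high; origin under its middle
- can_b: bystander: closed blue can, 66 mm wide and 80 mm high; origin under its middle
- tub_b: bystander: white bowl, 90 mm wide and 50 mm high; origin under its middle
- spoon: bystander: white plastic spoon lying along its x; origin under it
- brush: bystander: blue brush lying along its x; origin under it
- spray: bystander: white bottle with a blue cap, 70 mm wide and 190 mm high; origin under its middle
Mind the look-alikes: they are no part of the job. Leave any blue or orange look-alike of the weight_thin alone. What is shaped like the weight_middle but green or red is not meant.

How it is judged (in metres and radians):
At the end, for the whole second after the job is handed in: The thick, the middle and the thin disc lie flat on one another on the pan in this order from below (each one's middle at its right height above the pan within 3 mm), each within 8 mm of the pan's centre and within 5 mm of the disc under it, and discs and pan are at rest (horizontal distance between each of weight_thick_center, weight_middle_center, weight_thin_center and pan_top below 0.008 m and z of weight_thick_center in the frame of pan_top between 0.01 and 0.016 m and linear speed of each of weight_thick, weight_middle, weight_thin below 0.02 m/s and z of weight_middle_center in the frame of pan_top between 0.032 and 0.038 m and horizontal distance between weight_middle_center and weight_thick_center below 0.005 m and z of weight_thin_center in the frame of pan_top between 0.047 and 0.053 m and horizontal distance between weight_thin_center and weight_middle_center below 0.005 m and velocity of joint pan between -0.02 and 0.02 m/s); the robot touches nothing.
It fails at once if the pan drops or springs up faster than 0.09 m/s (velocity of joint pan above 0.09 m/s or velocity of joint pan below -0.09 m/s).
It fails at once if a bystander is moved by more than 30 mm (distance of any of can_a, tub_a, can_b, tub_b, spoon, brush, spray from where it was at the start of the episode above 0.03 m).
It also fails if it takes over 72 s, if anything falls off the work surface, if the arm or the gripper's body presses on something with over 40 N, if the wrist force passes 120 N, or if a joint passes its speed limit or range.

## Working session

There is one attempt and no reset: what is moved stays moved. The work goes in short steps, Python scripts to look and compute and a tool call to move; the robot and the scene stay as the last step left them, time stands still between calls to the robot, and variables do not carry over. Pictures are saved under pics/ and viewed, at most 10 in all, crops included, and the job is handed in when it is done.

Besides the shell and the picture viewer there is one more tool, called after ">>>" in YAML: its name, and indented under it one key for each argument. jog_arm: Moves the arm, as the interface text tells. Shift numbers are shares of 40 mm and turn numbers shares of 10 degrees, none past 1 either way. Its arguments: {"type":"object","properties":{"commands":{"type":"array"},"squeeze":{"type":"number"}},"required":["commands"]}

```bash
ls; mkdir -p pics; python3 - <<'E'
from cell import manip,cams,job
import cv2,numpy as np
print(manip.read_state(), manip.nose_length)
for n in("scene","top"):
    c=cams.camera(n); cv2.imwrite(f"pics/{n}0.png",c["image"][:,:,::-1])
    print(n,c["fx"],c["fy"],c["cx"],c["cy"],c["dist_coeffs"],np.round(c["world_to_cam"],4).tolist())
E
```

```text
pics
{'clock': 0.0, 'joints': array([ 1.24740507e+00,  3.00452472e-01,  1.52161567e+00, -2.02804612e-05,
        1.32070984e+00, -6.66179285e-02]), 'qd': array([ 0.00024949,  0.00060078, -0.00149704, -0.00075535, -0.00089231,
       -0.00043623]), 'effort': array([-2.15111027e-04, -5.31792355e+01, -3.52745819e+01,  7.08236522e-02,
        2.41910439e-02, -8.67050039e-05]), 'eef_pos': array([139.60962718, 531.7059101 , 212.8819165 ]), 'eef_rot': array([-3.14040865e+00, -5.93055527e-05,  2.88482432e+00]), 'wrist_force': array([0.82755242, 0.59733531, 0.35241833]), 'moment': array([ 0.06226891,  0.033042  , -0.03177784]), 'finger_force': 0.0, 'finger_gap': 93.76016628685683} 8.0
scene 609.1084944707023 609.1084944707023 327.14066579436627 234.84565291416334 [-0.17652861  0.          0.          0.          0.        ] [[-0.4343, 0.9007, -0.0011, 247.0009], [0.6224, 0.2992, -0.7233, -228.6304], [-0.6511, -0.3148, -0.6906, 1964.4216], [0.0, 0.0, 0.0, 1.0]]
top 522.791799314915 522.791799314915 325.22790704909784 243.41720906186202 [-0.02632991  0.          0.          0.          0.        ] [[-0.0028, -0.9999, 0.0127, -21.5993], [-0.9807, 0.0003, -0.1953, 544.3469], [0.1953, -0.013, -0.9807, 1430.3087], [0.0, 0.0, 0.0, 1.0]]
```

View pics/scene0.png

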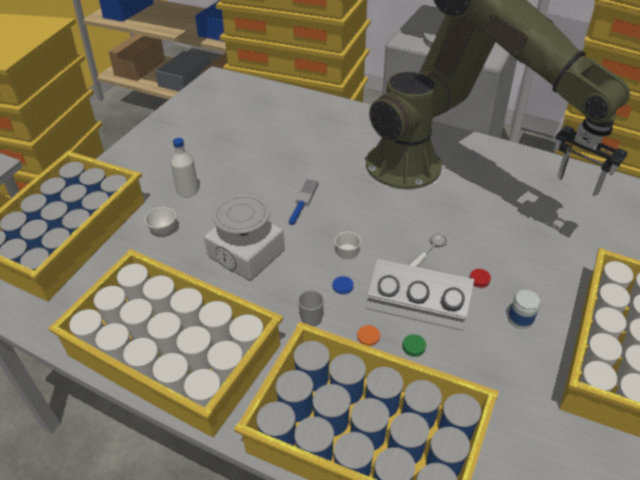

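View pics/top0.png

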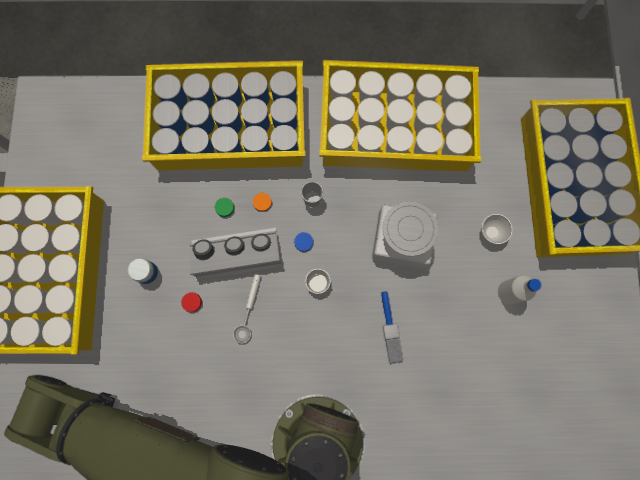

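The scene picture shows the rack with three dark discs at about (388,286), (418,292) and (453,298), and the scale at (243,230). In the top picture the discs are at (261,242), (234,245) and (203,249), and the pan at (410,229).

Possible mix-ups in the top view are the blue (304,242), orange (262,202), green (224,207) and red (191,302) discs, all lying on the table. The three dark discs on the rack are the ones I want. Next is a close crop to tell their thicknesses apart.

```bash
python3 - <<'E'
import cv2,numpy as np
a=cv2.imread("pics/scene0.png")[255:325,360:480]; b=cv2.imread("pics/top0.png")[220:285,180:290]; c=cv2.imread("pics/top0.png")[195:280,365:450]
a=cv2.resize(a,(780,455)[:2],interpolation=cv2.INTER_CUBIC)[:, :]
a=cv2.resize(a,(480,280)); b=cv2.resize(b,(473,280),interpolation=cv2.INTER_CUBIC); c=cv2.resize(c,(300,300),interpolation=cv2.INTER_CUBIC)
o=np.zeros((580,790,3),np.uint8); o[:280,:480]=a; o[290:570,:473]=b; o[280:580,485:785]=c
cv2.imwrite("pics/crop1.png",o)
E
```

```text
(no output)
```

View pics/crop1.png

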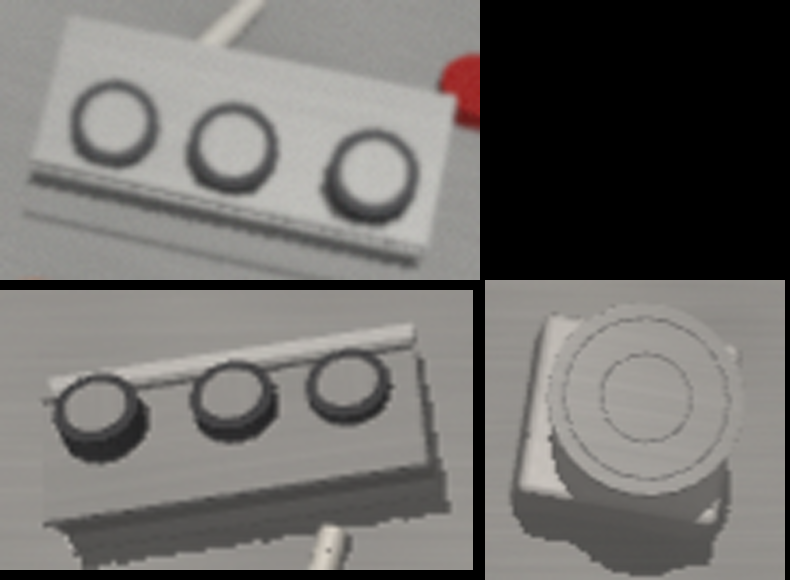

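Going by the crop, the top view shows the thick disc on the left (about pixel 203,249), the middle one at (234,245) and the thin one at (261,242). The red disc lies on the table outside the rack. Next I triangulate the disc faces and the pan.

```bash
cat > h.py <<'E'
import cv2,numpy as np
from scipy.optimize import least_squares
def params(c):
    K=np.array([[c["fx"],0,c["cx"]],[0,c["fy"],c["cy"]],[0,0,1.]]); return K,np.array(c["dist_coeffs"],float),np.array(c["world_to_cam"])
def proj(c,P):
    K,d,T=params(c); r=cv2.Rodrigues(T[:3,:3])[0]
    return cv2.projectPoints(np.asarray(P,float).reshape(-1,1,3),r,T[:3,3],K,d)[0].reshape(-1,2)
def tri(cs,uvs):
    "least squares point from pixels in several views"
    f=lambda X:np.concatenate([proj(c,X)[0]-u for c,u in zip(cs,uvs)])
    s=least_squares(f,[500,0,60]); return s.x,s.fun
def light(img,p,r=12):
    "sub-pixel centre/area of the light face inside the dark ring at p"
    g=cv2.cvtColor(img,cv2.COLOR_RGB2GRAY); s=8
    x,y=int(p[0]),int(p[1]); roi=g[y-r:y+r+1,x-r:x+r+1]
    big=cv2.resize(roi,None,fx=s,fy=s,interpolation=cv2.INTER_CUBIC)
    t=(np.percentile(big,5)+np.median(big[(r-1)*s:(r+2)*s,(r-1)*s:(r+2)*s]))/2
    n,l,st,ce=cv2.connectedComponentsWithStats((big>t).astype(np.uint8))
    k=l[r*s+s//2,r*s+s//2]
    return np.array([x-r,y-r])+(ce[k]+.5)/s-.5, st[k,4]/s/s, t
E
python3 - <<'E'
from h import *
from cell import cams
S,T=cams.camera("scene"),cams.camera("top")
D={}
for n,ps,pt in(("thin",(388,286),(261,241)),("middle",(418,291),(234,243)),("thick",(453,297),(203,246))):
    a=light(S["image"],ps);b=light(T["image"],pt)
    X,e=tri([S,T],[a[0],b[0]]); D[n]=X
    print(n,a,b,X.round(1),e.round(2))
d=D["thick"]-D["thin"]; print("yaw of y axis",np.degrees(np.arctan2(-d[0],d[1])),np.linalg.norm(d)/2)
# pan edge
g=cv2.cvtColor(T["image"],cv2.COLOR_RGB2GRAY)
E
python3 - <<'E'
import cv2,numpy as np
s=cv2.imread("pics/scene0.png")[185:285,195:295]; t=cv2.imread("pics/top0.png")[185:285,360:460]
o=np.hstack([cv2.resize(i,(400,400),interpolation=cv2.INTER_CUBIC) for i in(s,t)])
cv2.imwrite("pics/crop2.png",o)
E
```

```text
thin (array([388.12823293, 284.88121944]), np.float64(198.15625), np.float64(129.5)) (array([260.17282028, 240.78105442]), np.float64(127.328125), np.float64(103.0)) [552.3 161.8  53.2] [ 0.16  0.01  0.17 -0.06]
middle (array([417.816919  , 290.77963716]), np.float64(209.5), np.float64(128.0)) (array([233.24204037, 243.55533486]), np.float64(132.75), np.float64(95.0)) [543.3 236.9  58.4] [ 0.2   0.    0.21 -0.07]
thick (array([453.04626323, 297.54780875]), np.float64(219.890625), np.float64(126.0)) (array([201.64903068, 246.5668482 ]), np.float64(135.203125), np.float64(93.5)) [533.2 324.1  65.6] [ 0.21 -0.    0.22 -0.06]
yaw of y axis 6.6928243937297225 81.97891498225044
```

View pics/crop2.png

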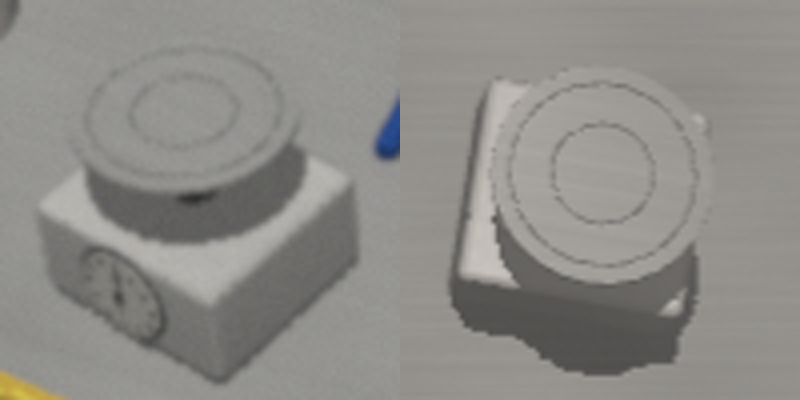

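```bash
cat >> h.py <<'E'
from scipy.optimize import minimize
def rings(c,X0,R=(34,62)):
    "fit pan rings: xy at the given z"
    g=cv2.cvtColor(c["image"],cv2.COLOR_RGB2GRAY)
    b=cv2.GaussianBlur(cv2.morphologyEx(g,cv2.MORPH_BLACKHAT,np.ones((5,5))).astype(np.float32),(0,0),.8)
    a=np.linspace(0,2*np.pi,240)
    def f(q):
        s=0
        for r in R:
            uv=proj(c,np.c_[q[0]+r*np.cos(a),q[1]+r*np.sin(a),np.full(240,X0[2])]).astype(np.float32)
            s-=cv2.remap(b,uv[:,0],uv[:,1],cv2.INTER_CUBIC).mean()
        return s
    best=min(((f([X0[0]+i,X0[1]+j]),i,j) for i in range(-12,13,2) for j in range(-12,13,2)))
    m=minimize(f,[X0[0]+best[1],X0[1]+best[2]],method="Nelder-Mead"); return m.x,m.fun
def tri_z(cs,uvs,z):
    f=lambda q:np.concatenate([proj(c,[*q,z])[0]-u for c,u in zip(cs,uvs)])
    s=least_squares(f,[500,0]); return s.x,s.fun
E
python3 - <<'E'
from h import *
from cell import cams
S,T=cams.camera("scene"),cams.camera("top")
X,e=tri([S,T],[(241.3,212.5),(410.8,228.2)]);print("pan rough",X,e)
P=[]
for c in(S,T):
    r=rings(c,[X[0],X[1],152.]);print(r); P.append(proj(c,[*r[0],152])[0])
print("tri",tri([S,T],P)); print("mean z152",tri_z([S,T],P,152))
for n,s,t,z in(("thin",(388.128,284.881),(260.173,240.781),55.8),("mid",(417.817,290.78),(233.242,243.555),61.2),("thick",(453.046,297.548),(201.649,246.567),68.4)):
    print(n,tri_z([S,T],[s,t],z))
for n,p in dict(can_a=(312,195),tub=(318,282)).items(): print(n,p)
E
```

```text
pan rough [ 566.30996208 -249.19178876  148.50481771] [-0.48894857 -0.10345345 -0.46148926  0.22255072]
(array([ 569.6151454 , -247.43720911]), np.float64(-17.487380981445312))
(array([ 566.95817883, -248.05196179]), np.float64(-27.394550323486328))
tri (array([ 567.57119695, -248.67587092,  149.82520525]), array([ 0.08982618,  0.01901994,  0.08481439, -0.0409138 ]))
mean z152 (array([ 567.95256287, -248.04928735]), array([ 0.1363914 , -0.45311306, -0.0139474 , -0.36294628]))
thin (array([552.93447606, 161.90201502]), array([ 0.1922494 , -0.48676774,  0.02482187, -0.46303717]))
mid (array([543.99131979, 236.96301319]), array([ 0.23119229, -0.52720961,  0.05365007, -0.50854907]))
thick (array([533.99875246, 324.02170207]), array([ 0.2378604 , -0.54098217,  0.05858473, -0.51848358]))
can_a (312, 195)
tub (318, 282)
```

Both views agree. The fitted heights sit a steady 2.3–2.7 mm below the stated ones, which I put down to camera bias.

| Item | Position (mm) |
|---|---|
| Rack yaw | 8.7° |
| Underside, thick | (523, 322, 45) |
| Underside, middle | (536, 236, 45) |
| Underside, thin | (548, 161, 45) |
| Pan centre | (567.7, -248.4) |

First move: go to a point above the thick disc.

>>> jog_arm:
  commands:
    - {"az": -0.78}
    - {"az": -0.78}
    - {"az": -0.78}
    - {"dx": -1, "dy": -0.66}
    - {"dx": -1, "dy": -0.66}
    - {"dx": -1, "dy": -0.66}
    - {"dx": -1, "dy": -0.66}
    - {"dx": -1, "dy": -0.66, "gripper": 0.25}
    - {"dx": -1, "dy": -0.66}
    - {"dx": -1, "dy": -0.66}

```text
schema error: expected keys dx, dy, dz, ax, ay, az, gripper
```

>>> jog_arm:
  commands:
    - {"dx": -1, "dy": -0.66, "dz": 0.4}
    - {"dx": -1, "dy": -0.66, "dz": 0.4}
    - {"dx": -1, "dy": -0.66, "dz": 0.4}
    - {"ay": 0.87}
    - {"ay": 0.87}
    - {"ay": 0.86}
    - {}

```text
schema error: expected keys dx, dy, dz, ax, ay, az, gripper
```

```bash
cat > plan.py <<'E'
import sys,numpy as np
from scipy.spatial.transform import Rotation as R
from cell import manip
"plan.py rack|flat x y z : shift (mm) and turn (deg) to go, in tool axes"
psi,sl=np.radians(8.7),np.radians(26)
n=np.array([np.sin(sl)*np.cos(psi),np.sin(sl)*np.sin(psi),np.cos(sl)]); yr=np.array([-np.sin(psi),np.cos(psi),0])
U=dict(thick=(523.0,322.3,45),mid=(536.2,235.7,45),thin=(547.6,161.1,45))
if sys.argv[1]=="flat": Rt=np.diag([-1.,1,-1]); p=np.array(sys.argv[2:5],float)
else: Rt=np.c_[np.cross(yr,-n),yr,-n]; p=np.array(U[sys.argv[1]])+float(sys.argv[2])*n
s=manip.read_state(); C=R.from_euler("xyz",s["eef_rot"]).as_matrix()
print("t",round(s["clock"],2),"pos",s["eef_pos"].round(1),"F",s["wrist_force"].round(2),"gap",round(s["finger_gap"],1),"j",s["joints"].round(2))
print("shift now",(C.T@(p-s["eef_pos"])).round(1),"turn",np.degrees(R.from_matrix(C.T@Rt).as_rotvec()).round(2),"shift after turn",(Rt.T@(p-s["eef_pos"])).round(1))
E
python3 plan.py thick 11
```

```text
t 0.3 pos [139.7 531.9 213.2] F [0.4  0.58 0.14] gap 93.8 j [ 1.25  0.3   1.52  0.    1.32 -0.07]
shift now [-428.4 -103.3  158.4] turn [  5.29  25.63 -23.01] shift after turn [-385.8 -265.1  -12. ]
```

Every row needs all seven keys.

>>> jog_arm:
  commands:
    - {"dx": 0, "dy": 0, "dz": 0, "ax": 0, "ay": 0, "az": -0.78, "gripper": 0.25}
    - {"dx": 0, "dy": 0, "dz": 0, "ax": 0, "ay": 0, "az": -0.78, "gripper": 0.25}
    - {"dx": 0, "dy": 0, "dz": 0, "ax": 0, "ay": 0, "az": -0.78, "gripper": 0.25}
    - {"dx": -1, "dy": -0.66, "dz": 0, "ax": 0, "ay": 0, "az": 0, "gripper": 0.25}
    - {"dx": -1, "dy": -0.66, "dz": 0, "ax": 0, "ay": 0, "az": 0, "gripper": 0.25}
    - {"dx": -1, "dy": -0.66, "dz": 0, "ax": 0, "ay": 0, "az": 0, "gripper": 0.25}
    - {"dx": -1, "dy": -0.66, "dz": 0, "ax": 0, "ay": 0, "az": 0, "gripper": 0.25}
    - {"dx": -1, "dy": -0.66, "dz": 0, "ax": 0, "ay": 0, "az": 0, "gripper": 0.25}
    - {"dx": -1, "dy": -0.66, "dz": 0, "ax": 0, "ay": 0, "az": 0, "gripper": 0.25}
    - {"dx": -1, "dy": -0.66, "dz": 0, "ax": 0, "ay": 0, "az": 0, "gripper": 0.25}

```text
clock: 1.55
eef_pos: [445.7, 390.7, 213.4]
eef_rot: [3.142, -0.0, -2.99]
wrist_force: [-0.3, -0.1, -0.1]
finger_gap: 70.6
finger_force: 0.0
```

>>> jog_arm:
  commands:
    - {"dx": -1, "dy": -0.66, "dz": 0.4, "ax": 0, "ay": 0, "az": 0, "gripper": 0.25}
    - {"dx": -1, "dy": -0.66, "dz": 0.4, "ax": 0, "ay": 0, "az": 0, "gripper": 0.25}
    - {"dx": -1, "dy": -0.66, "dz": 0.4, "ax": 0, "ay": 0, "az": 0, "gripper": 0.25}
    - {"dx": 0, "dy": 0, "dz": 0, "ax": 0, "ay": 0.87, "az": 0, "gripper": 0.25}
    - {"dx": 0, "dy": 0, "dz": 0, "ax": 0, "ay": 0.87, "az": 0, "gripper": 0.25}
    - {"dx": 0, "dy": 0, "dz": 0, "ax": 0, "ay": 0.86, "az": 0, "gripper": 0.25}
    - {"dx": 0, "dy": 0, "dz": 0, "ax": 0, "ay": 0, "az": 0, "gripper": 0.25}

```text
clock: 2.42
eef_pos: [575.5, 330.9, 162.0]
eef_rot: [-3.14, -0.458, -2.992]
wrist_force: [1.0, 0.1, -1.3]
finger_gap: 70.4
finger_force: 0.0
```

```bash
python3 plan.py thick 11
```

```text
t 2.42 pos [575.5 330.9 162. ] F [ 1.    0.07 -1.3 ] gap 70.4 j [ 0.42  0.9   0.78  0.12  1.91 -1.29]
shift now [ -4.   -0.5 117.5] turn [-0.03 -0.23 -0.1 ] shift after turn [ -3.5  -0.5 117.5]
```

>>> jog_arm:
  commands:
    - {"dx": -0.09, "dy": -0.01, "dz": 0.7, "ax": 0, "ay": -0.02, "az": -0.01, "gripper": 0.25}
    - {"dx": 0, "dy": 0, "dz": 0.7, "ax": 0, "ay": 0, "az": 0, "gripper": 0.25}
    - {"dx": 0, "dy": 0, "dz": 0.6, "ax": 0, "ay": 0, "az": 0, "gripper": 0.25}
    - {"dx": 0, "dy": 0, "dz": 0.4, "ax": 0, "ay": 0, "az": 0, "gripper": 0.25}
    - {"dx": 0, "dy": 0, "dz": 0.25, "ax": 0, "ay": 0, "az": 0, "gripper": 0.25}
    - {"dx": 0, "dy": 0, "dz": 0.15, "ax": 0, "ay": 0, "az": 0, "gripper": 0.25}
    - {"dx": 0, "dy": 0, "dz": 0.08, "ax": 0, "ay": 0, "az": 0, "gripper": 0.25}
    - {"dx": 0, "dy": 0, "dz": 0, "ax": 0, "ay": 0, "az": 0, "gripper": 0.25}

```text
clock: 3.42
eef_pos: [528.7, 323.9, 60.3]
eef_rot: [3.141, -0.45, -2.988]
wrist_force: [0.6, 0.3, 0.6]
finger_gap: 70.6
finger_force: 0.0
```

```bash
python3 plan.py thick 11; python3 - <<'E'
from h import *
from cell import cams
o=[]
for n,(x,y) in(("scene",(450,270)),("top",(200,235))):
    i=cams.camera(n)["image"][y-45:y+65,x-55:x+55,::-1]; o.append(cv2.resize(i,(390,390),interpolation=cv2.INTER_CUBIC))
cv2.imwrite("pics/g1.png",np.hstack(o))
E
```

```text
t 3.42 pos [528.7 323.9  60.3] F [0.65 0.25 0.65] gap 70.6 j [ 0.44  0.87  1.07  0.12  1.64 -1.31]
shift now [-1.4 -0.7  5.4] turn [0.01 0.22 0.09] shift after turn [-1.4 -0.7  5.3]
```

View pics/g1.png

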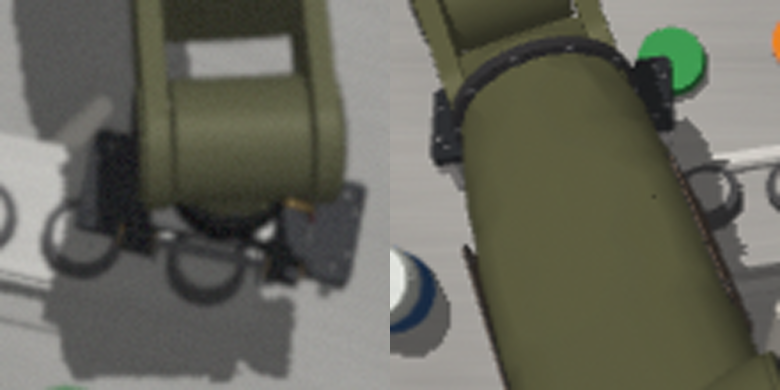

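The fingers straddle the thick disc, which is centred at about (205,270) in the left crop. I go down the last 5 mm and close.

>>> jog_arm:
  commands:
    - {"dx": -0.035, "dy": -0.02, "dz": 0.08, "ax": 0, "ay": 0.02, "az": 0.01, "gripper": 0.25}
    - {"dx": 0, "dy": 0, "dz": 0.05, "ax": 0, "ay": 0, "az": 0, "gripper": 0.25}
    - {"dx": 0, "dy": 0, "dz": 0, "ax": 0, "ay": 0, "az": 0, "gripper": 0.32}
    - {"dx": 0, "dy": 0, "dz": 0, "ax": 0, "ay": 0, "az": 0, "gripper": 0.37}
    - {"dx": 0, "dy": 0, "dz": 0, "ax": 0, "ay": 0, "az": 0, "gripper": 0.6}
    - {"dx": 0, "dy": 0, "dz": 0, "ax": 0, "ay": 0, "az": 0, "gripper": 0.6}
    - {"dx": 0, "dy": 0, "dz": 0, "ax": 0, "ay": 0, "az": 0, "gripper": 0.6}
  squeeze: 30

```text
clock: 4.4
eef_pos: [527.8, 323.0, 55.0]
eef_rot: [3.141, -0.454, -2.99]
wrist_force: [1.4, 0.8, 0.7]
finger_gap: 55.4
finger_force: 30.0
```

```bash
python3 plan.py thick 11
```

```text
t 4.4 pos [527.8 323.   55. ] F [1.37 0.76 0.66] gap 55.4 j [ 0.44  0.87  1.08  0.12  1.63 -1.31]
shift now [-0.   0.   0.1] turn [ 0.01  0.01 -0.01] shift after turn [-0.   0.   0.1]
```

>>> jog_arm:
  commands:
    - {"dx": 0, "dy": 0, "dz": -0.2, "ax": 0, "ay": 0, "az": 0, "gripper": 0.6}
    - {"dx": 0, "dy": 0, "dz": -0.6, "ax": 0, "ay": 0, "az": 0, "gripper": 0.6}
    - {"dx": 0, "dy": 0, "dz": -0.9, "ax": 0, "ay": 0, "az": 0, "gripper": 0.6}
    - {"dx": 0, "dy": 0, "dz": -0.9, "ax": 0, "ay": 0, "az": 0, "gripper": 0.6}
    - {"dx": 0, "dy": 0, "dz": -0.9, "ax": 0, "ay": 0, "az": 0, "gripper": 0.6}
    - {"dx": 0, "dy": 0, "dz": -0.4, "ax": 0, "ay": 0, "az": 0, "gripper": 0.6}
    - {"dx": 0, "dy": 0, "dz": 0, "ax": 0, "ay": -0.87, "az": 0, "gripper": 0.6}
    - {"dx": 0, "dy": 0, "dz": 0, "ax": 0, "ay": -0.87, "az": 0, "gripper": 0.6}
    - {"dx": 0, "dy": 0, "dz": 0, "ax": 0, "ay": -0.86, "az": 0, "gripper": 0.6}
    - {"dx": 0, "dy": 0, "dz": 0, "ax": 0, "ay": 0, "az": 0.87, "gripper": 0.6}

```text
clock: 5.65
eef_pos: [593.9, 333.3, 196.0]
eef_rot: [3.141, 0.002, 3.14]
wrist_force: [0.2, 0.1, -4.3]
finger_gap: 55.7
finger_force: 30.0
```

```bash
python3 plan.py flat 567.7 -248.4 220
```

```text
t 5.65 pos [593.9 333.3 196. ] F [ 0.19  0.09 -4.34] gap 55.7 j [ 0.46  0.61  1.11 -0.    1.41 -1.11]
shift now [  25.  -581.7  -24.1] turn [ 0.01  0.09 -0.12] shift after turn [  26.2 -581.7  -24. ]
```

>>> jog_arm:
  commands:
    - {"dx": 0, "dy": -0.5, "dz": -0.3, "ax": 0, "ay": 0, "az": 0, "gripper": 0.6}
    - {"dx": 0, "dy": -1, "dz": -0.3, "ax": 0, "ay": 0, "az": 0, "gripper": 0.6}
    - {"dx": 0.13, "dy": -1, "dz": 0, "ax": 0, "ay": 0, "az": 0, "gripper": 0.6}
    - {"dx": 0.13, "dy": -1, "dz": 0, "ax": 0, "ay": 0, "az": 0, "gripper": 0.6}
    - {"dx": 0.13, "dy": -1, "dz": 0, "ax": 0, "ay": 0, "az": 0, "gripper": 0.6}
    - {"dx": 0.13, "dy": -1, "dz": 0, "ax": 0, "ay": 0, "az": 0, "gripper": 0.6}
    - {"dx": 0.13, "dy": -1, "dz": 0, "ax": 0, "ay": 0, "az": 0, "gripper": 0.6}
    - {"dx": 0, "dy": -1, "dz": 0, "ax": 0, "ay": 0, "az": 0, "gripper": 0.6}
    - {"dx": 0, "dy": -1, "dz": 0, "ax": 0, "ay": 0, "az": 0, "gripper": 0.6}
    - {"dx": 0, "dy": -1, "dz": 0, "ax": 0, "ay": 0, "az": 0, "gripper": 0.6}

```text
clock: 6.9
eef_pos: [568.9, -49.0, 219.9]
eef_rot: [-3.141, 0.0, -3.14]
wrist_force: [0.5, -0.1, -3.8]
finger_gap: 55.2
finger_force: 30.0
```

>>> jog_arm:
  commands:
    - {"dx": 0, "dy": -1, "dz": 0, "ax": 0, "ay": 0, "az": 0, "gripper": 0.6}
    - {"dx": 0, "dy": -1, "dz": 0, "ax": 0, "ay": 0, "az": 0, "gripper": 0.6}
    - {"dx": 0, "dy": -1, "dz": 0, "ax": 0, "ay": 0, "az": 0, "gripper": 0.6}
    - {"dx": 0, "dy": -1, "dz": 0, "ax": 0, "ay": 0, "az": 0, "gripper": 0.6}
    - {"dx": 0, "dy": -0.6, "dz": 0, "ax": 0, "ay": 0, "az": 0, "gripper": 0.6}
    - {"dx": 0, "dy": -0.4, "dz": 0, "ax": 0, "ay": 0, "az": 0, "gripper": 0.6}
    - {"dx": 0, "dy": 0, "dz": 0, "ax": 0, "ay": 0, "az": 0, "gripper": 0.6}
    - {"dx": 0, "dy": 0, "dz": 0, "ax": 0, "ay": 0, "az": 0, "gripper": 0.6}
    - {"dx": 0, "dy": 0, "dz": 0, "ax": 0, "ay": 0, "az": 0, "gripper": 0.6}

```text
clock: 8.02
eef_pos: [569.4, -245.8, 219.2]
eef_rot: [3.142, 0.0, -3.141]
wrist_force: [0.2, -0.6, -4.2]
finger_gap: 55.6
finger_force: 30.0
```

```bash
python3 plan.py flat 567.7 -248.4 163; python3 - <<'E'
from h import *
from cell import cams
o=[]
for n,(x,y) in(("scene",(242,190)),("top",(415,220))):
    i=cams.camera(n)["image"][y-50:y+60,x-55:x+55,::-1]; o.append(cv2.resize(i,(390,390),interpolation=cv2.INTER_CUBIC))
cv2.imwrite("pics/p1.png",np.hstack(o))
E
```

```text
t 8.03 pos [ 569.4 -245.8  219.2] F [ 0.22 -0.58 -4.18] gap 55.6 j [-0.47  0.45  1.3   0.    1.39 -2.04]
shift now [ 1.7 -2.6 56.2] turn [0.   0.   0.06] shift after turn [ 1.7 -2.6 56.2]
```

View pics/p1.png

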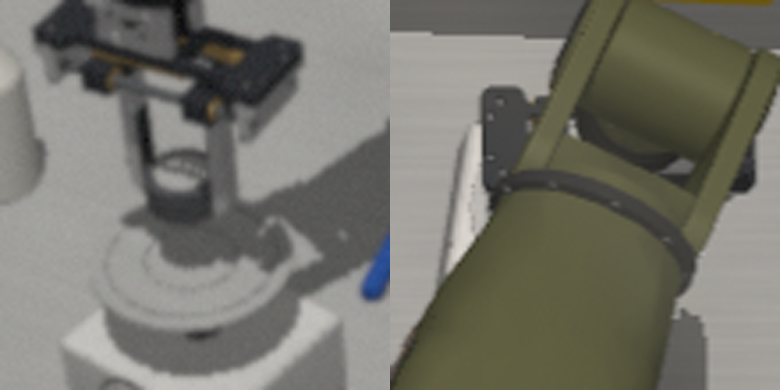

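The disc hangs level between the fingers at about (185,190) in the left crop, above the pan. I lower to just above it.

>>> jog_arm:
  commands:
    - {"dx": 0.04, "dy": -0.06, "dz": 0.3, "ax": 0, "ay": 0, "az": 0, "gripper": 0.6}
    - {"dx": 0, "dy": 0, "dz": 0.4, "ax": 0, "ay": 0, "az": 0, "gripper": 0.6}
    - {"dx": 0, "dy": 0, "dz": 0.3, "ax": 0, "ay": 0, "az": 0, "gripper": 0.6}
    - {"dx": 0, "dy": 0, "dz": 0.2, "ax": 0, "ay": 0, "az": 0, "gripper": 0.6}
    - {"dx": 0, "dy": 0, "dz": 0, "ax": 0, "ay": 0, "az": 0, "gripper": 0.6}
    - {"dx": 0, "dy": 0, "dz": 0, "ax": 0, "ay": 0, "az": 0, "gripper": 0.6}
    - {"dx": 0, "dy": 0, "dz": 0, "ax": 0, "ay": 0, "az": 0, "gripper": 0.6}

```text
clock: 9.0
eef_pos: [567.7, -249.2, 171.7]
eef_rot: [-3.141, 0.001, 3.141]
wrist_force: [0.8, -0.1, -3.6]
finger_gap: 55.5
finger_force: 30.0
```

```bash
python3 plan.py flat 567.7 -248.4 163
```

```text
t 9.0 pos [ 567.7 -249.2  171.7] F [ 0.83 -0.09 -3.59] gap 55.5 j [-0.47  0.49  1.36  0.    1.29 -2.04]
shift now [0.  0.8 8.7] turn [-0.02  0.05 -0.02] shift after turn [0.  0.8 8.7]
```

>>> jog_arm:
  commands:
    - {"dx": 0, "dy": 0, "dz": 0.05, "ax": 0, "ay": 0, "az": 0, "gripper": 0.6}
    - {"dx": 0, "dy": 0, "dz": 0.05, "ax": 0, "ay": 0, "az": 0, "gripper": 0.6}
    - {"dx": 0, "dy": 0, "dz": 0.05, "ax": 0, "ay": 0, "az": 0, "gripper": 0.6}
    - {"dx": 0, "dy": 0, "dz": 0.05, "ax": 0, "ay": 0, "az": 0, "gripper": 0.6}
    - {"dx": 0, "dy": 0, "dz": 0.05, "ax": 0, "ay": 0, "az": 0, "gripper": 0.6}
    - {"dx": 0, "dy": 0, "dz": 0.05, "ax": 0, "ay": 0, "az": 0, "gripper": 0.6}
    - {"dx": 0, "dy": 0, "dz": 0, "ax": 0, "ay": 0, "az": 0, "gripper": 0.6}

```text
clock: 9.88
eef_pos: [567.6, -249.1, 159.1]
eef_rot: [3.142, 0.0, 3.141]
wrist_force: [0.4, 0.7, -2.4]
finger_gap: 55.2
finger_force: 30.0
```

```bash
python3 plan.py flat 567.7 -248.4 163
```

```text
t 9.88 pos [ 567.6 -249.1  159.1] F [ 0.37  0.69 -2.44] gap 55.2 j [-0.47  0.5   1.37  0.    1.27 -2.04]
shift now [-0.1  0.7 -3.9] turn [ 0.    0.   -0.01] shift after turn [-0.1  0.7 -3.9]
```

>>> jog_arm:
  commands:
    - {"dx": 0, "dy": 0, "dz": 0.04, "ax": 0, "ay": 0, "az": 0, "gripper": 0.6}
    - {"dx": 0, "dy": 0, "dz": 0.04, "ax": 0, "ay": 0, "az": 0, "gripper": 0.6}
    - {"dx": 0, "dy": 0, "dz": 0, "ax": 0, "ay": 0, "az": 0, "gripper": 0.6}
    - {"dx": 0, "dy": 0, "dz": 0, "ax": 0, "ay": 0, "az": 0, "gripper": 0.6}

```text
clock: 10.38
eef_pos: [567.6, -249.1, 156.0]
eef_rot: [-3.141, 0.0, 3.141]
wrist_force: [-0.5, 0.8, -1.0]
finger_gap: 55.5
finger_force: 30.0
```

```bash
cat > avg.py <<'E'
import sys,numpy as np
from cell import manip,cams
"average wrist force and TCP height over n readings (0.05 s each)"
n=int(sys.argv[1]) if len(sys.argv)>1 else 12
r=[]
for _ in range(n):
    cams.camera("top"); s=manip.read_state(); r.append([*s["wrist_force"],*s["eef_pos"]])
r=np.array(r); print("t",round(s["clock"],2),"F/pos",r.mean(0).round(2),"sd",r.std(0).round(2)[:3],"gap",round(s["finger_gap"],1))
E
python3 avg.py 12
```

```text
t 10.97 F/pos [ 3.7000e-01  4.0000e-02 -1.3900e+00  5.6761e+02 -2.4912e+02  1.5598e+02] sd [0.52 0.4  0.51] gap 56.0
```

>>> jog_arm:
  commands:
    - {"dx": 0, "dy": 0, "dz": 0.04, "ax": 0, "ay": 0, "az": 0, "gripper": 0.6}
    - {"dx": 0, "dy": 0, "dz": 0.04, "ax": 0, "ay": 0, "az": 0, "gripper": 0.6}
    - {"dx": 0, "dy": 0, "dz": 0, "ax": 0, "ay": 0, "az": 0, "gripper": 0.6}
    - {"dx": 0, "dy": 0, "dz": 0, "ax": 0, "ay": 0, "az": 0, "gripper": 0.6}

```text
clock: 11.48
eef_pos: [567.6, -249.1, 152.8]
eef_rot: [-3.142, 0.0, 3.141]
wrist_force: [1.0, 0.2, -0.1]
finger_gap: 55.7
finger_force: 30.0
```

```bash
python3 avg.py 14
```

```text
t 12.18 F/pos [ 1.2200e+00 -1.6000e-01 -4.2000e-01  5.6761e+02 -2.4912e+02  1.5277e+02] sd [0.64 0.46 0.46] gap 55.2
```

>>> jog_arm:
  commands:
    - {"dx": 0, "dy": 0, "dz": 0.03, "ax": 0, "ay": 0, "az": 0, "gripper": 0.6}
    - {"dx": 0, "dy": 0, "dz": 0, "ax": 0, "ay": 0, "az": 0, "gripper": 0.6}
    - {"dx": 0, "dy": 0, "dz": 0, "ax": 0, "ay": 0, "az": 0, "gripper": 0.6}
    - {"dx": 0, "dy": 0, "dz": 0, "ax": 0, "ay": 0, "az": 0, "gripper": 0.6}
    - {"dx": 0, "dy": 0, "dz": 0, "ax": 0, "ay": 0, "az": 0, "gripper": 0.39}
    - {"dx": 0, "dy": 0, "dz": 0, "ax": 0, "ay": 0, "az": 0, "gripper": 0.37}
    - {"dx": 0, "dy": 0, "dz": 0, "ax": 0, "ay": 0, "az": 0, "gripper": 0.33}
    - {"dx": 0, "dy": 0, "dz": 0, "ax": 0, "ay": 0, "az": 0, "gripper": 0.28}
  squeeze: 10

```text
clock: 13.18
eef_pos: [567.5, -249.1, 151.5]
eef_rot: [3.142, -0.0, 3.141]
wrist_force: [-0.2, -0.2, 0.3]
finger_gap: 67.2
finger_force: 0.0
```

```bash
python3 avg.py 10
```

```text
t 13.68 F/pos [ 2.0000e-02  1.1000e-01  2.7000e-01  5.6757e+02 -2.4910e+02  1.5151e+02] sd [0.24 0.61 0.6 ] gap 67.5
```

>>> jog_arm:
  commands:
    - {"dx": 0, "dy": 0, "dz": -0.3, "ax": 0, "ay": 0, "az": 0, "gripper": 0.25}
    - {"dx": 0, "dy": 0, "dz": -0.7, "ax": 0, "ay": 0, "az": 0, "gripper": 0.25}
    - {"dx": 0, "dy": 0, "dz": -0.7, "ax": 0, "ay": 0, "az": 0, "gripper": 0.25}
    - {"dx": 0, "dy": 1, "dz": 0, "ax": 0, "ay": 0, "az": 0, "gripper": 0.25}
    - {"dx": 0, "dy": 1, "dz": 0, "ax": 0, "ay": 0, "az": 0, "gripper": 0.33}
    - {"dx": 0, "dy": 1, "dz": 0, "ax": 0, "ay": 0, "az": 0, "gripper": 0.33}
    - {"dx": 0, "dy": 1, "dz": 0, "ax": 0, "ay": 0, "az": 0, "gripper": 0.33}
    - {"dx": 0, "dy": 1, "dz": 0, "ax": 0, "ay": 0, "az": 0, "gripper": 0.33}
    - {"dx": 0, "dy": 1, "dz": 0, "ax": 0, "ay": 0, "az": 0, "gripper": 0.33}
    - {"dx": 0, "dy": 1, "dz": 0, "ax": 0, "ay": 0, "az": 0, "gripper": 0.33}

```text
clock: 14.92
eef_pos: [567.6, 32.2, 220.6]
eef_rot: [-3.142, 0.001, 3.141]
wrist_force: [0.3, -0.4, -0.5]
finger_gap: 62.9
finger_force: 0.0
```

>>> jog_arm:
  commands:
    - {"dx": 0, "dy": 1, "dz": 0, "ax": 0, "ay": 0, "az": 0, "gripper": 0.33}
    - {"dx": 0, "dy": 1, "dz": 0, "ax": 0, "ay": 0, "az": 0, "gripper": 0.33}
    - {"dx": 0, "dy": 1, "dz": 0, "ax": 0, "ay": 0, "az": 0, "gripper": 0.33}
    - {"dx": 0, "dy": 1, "dz": 0, "ax": 0, "ay": 0, "az": 0, "gripper": 0.33}
    - {"dx": -0.25, "dy": 1, "dz": 0.4, "ax": 0, "ay": 0, "az": 0, "gripper": 0.33}
    - {"dx": -0.25, "dy": 0.3, "dz": 0.6, "ax": 0, "ay": 0, "az": -0.87, "gripper": 0.33}
    - {"dx": 0, "dy": 0, "dz": 0, "ax": 0, "ay": 0.87, "az": 0, "gripper": 0.33}
    - {"dx": 0, "dy": 0, "dz": 0, "ax": 0, "ay": 0.87, "az": 0, "gripper": 0.33}
    - {"dx": 0, "dy": 0, "dz": 0, "ax": 0, "ay": 0.86, "az": 0, "gripper": 0.33}
    - {"dx": 0, "dy": 0, "dz": 0, "ax": 0, "ay": 0, "az": 0, "gripper": 0.33}

```text
clock: 16.18
eef_pos: [588.2, 242.6, 177.4]
eef_rot: [-3.141, -0.457, -2.991]
wrist_force: [-0.4, -0.3, 0.2]
finger_gap: 63.3
finger_force: 0.0
```

```bash
cat >> h.py <<'E'
def disc_on_pan(c,ztop,x0=(567.7,-248.4)):
    "light face centre in this view mapped to the plane z=ztop"
    u,area,t=light(c["image"],proj(c,[*x0,ztop])[0]+.5,r=15)
    return tri_z([c],[u],ztop)[0],area
E
python3 plan.py mid 11; python3 - <<'E'
from h import *
from cell import cams
S,T=cams.camera("scene"),cams.camera("top")
sink=10.8
for c in(S,T):
    print("disc",disc_on_pan(c,152-sink+26)); print("ring",rings(c,[567.7,-248.4,152-sink],(62,)))
o=[]
for c,(x,y) in((S,(242,205)),(T,(415,225))):
    i=c["image"][y-55:y+55,x-55:x+55,::-1]; o.append(cv2.resize(i,(390,390),interpolation=cv2.INTER_CUBIC))
cv2.imwrite("pics/p2.png",np.hstack(o))
E
```

```text
t 16.18 pos [588.2 242.6 177.4] F [-0.44 -0.29  0.2 ] gap 63.3 j [ 0.31  0.82  0.88  0.07  1.89 -1.41]
shift now [-11.3   1.  131. ] turn [-0.01 -0.17 -0.05] shift after turn [-10.9   1.  131. ]
disc (array([ 559.27605997, -254.61473917]), np.float64(735.25))
ring (array([ 571.80268176, -245.78518098]), np.float64(-9.992302894592285))
disc (array([ 565.99082618, -249.20749779]), np.float64(179.390625))
ring (array([ 566.75736556, -248.03054906]), np.float64(-15.244648933410645))
```

View pics/p2.png

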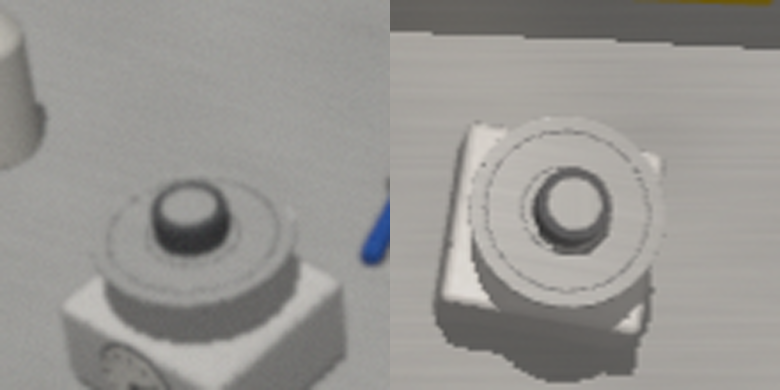

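The pictures show the thick disc flat and near the pan centre: about 1 mm off the ring centre in the top view, face at about (572,205) in the crop. Now the middle disc.

>>> jog_arm:
  commands:
    - {"dx": -0.28, "dy": 0.025, "dz": 0.7, "ax": 0, "ay": -0.01, "az": 0, "gripper": 0.33}
    - {"dx": 0, "dy": 0, "dz": 0.8, "ax": 0, "ay": 0, "az": 0, "gripper": 0.33}
    - {"dx": 0, "dy": 0, "dz": 0.6, "ax": 0, "ay": 0, "az": 0, "gripper": 0.33}
    - {"dx": 0, "dy": 0, "dz": 0.4, "ax": 0, "ay": 0, "az": 0, "gripper": 0.33}
    - {"dx": 0, "dy": 0, "dz": 0, "ax": 0, "ay": 0, "az": 0, "gripper": 0.33}
    - {"dx": 0, "dy": 0, "dz": 0, "ax": 0, "ay": 0, "az": 0, "gripper": 0.33}

```text
clock: 17.02
eef_pos: [554.9, 239.0, 86.0]
eef_rot: [3.141, -0.449, -2.99]
wrist_force: [0.6, 0.3, -0.8]
finger_gap: 62.5
finger_force: 0.0
```

```bash
python3 plan.py mid 11
```

```text
t 17.02 pos [554.9 239.   86. ] F [ 0.61  0.27 -0.77] gap 62.5 j [ 0.32  0.81  1.11  0.07  1.67 -1.42]
shift now [-0.7 -0.5 34.2] turn [0.02 0.25 0.  ] shift after turn [-0.9 -0.4 34.2]
```

>>> jog_arm:
  commands:
    - {"dx": -0.02, "dy": -0.01, "dz": 0.3, "ax": 0, "ay": 0.025, "az": 0, "gripper": 0.33}
    - {"dx": 0, "dy": 0, "dz": 0.15, "ax": 0, "ay": 0, "az": 0, "gripper": 0.33}
    - {"dx": 0, "dy": 0, "dz": 0.08, "ax": 0, "ay": 0, "az": 0, "gripper": 0.33}
    - {"dx": 0, "dy": 0, "dz": 0.03, "ax": 0, "ay": 0, "az": 0, "gripper": 0.33}
    - {"dx": 0, "dy": 0, "dz": 0, "ax": 0, "ay": 0, "az": 0, "gripper": 0.33}

```text
clock: 17.65
eef_pos: [545.4, 237.1, 64.3]
eef_rot: [3.142, -0.456, -2.99]
wrist_force: [0.5, -0.3, 0.4]
finger_gap: 62.9
finger_force: 0.0
```

>>> jog_arm:
  commands:
    - {"dx": 0, "dy": 0, "dz": 0.1, "ax": 0, "ay": 0, "az": 0, "gripper": 0.33}
    - {"dx": 0, "dy": 0, "dz": 0.1, "ax": 0, "ay": 0, "az": 0, "gripper": 0.33}
    - {"dx": 0, "dy": 0, "dz": 0.08, "ax": 0, "ay": 0, "az": 0, "gripper": 0.33}
    - {"dx": 0, "dy": 0, "dz": 0, "ax": 0, "ay": 0, "az": 0, "gripper": 0.33}
    - {"dx": 0, "dy": 0, "dz": 0, "ax": 0, "ay": 0, "az": 0, "gripper": 0.33}

```text
clock: 18.27
eef_pos: [540.5, 236.3, 54.3]
eef_rot: [-3.142, -0.456, -2.99]
wrist_force: [-0.5, 0.3, -0.5]
finger_gap: 63.2
finger_force: 0.0
```

```bash
python3 plan.py mid 11
```

```text
t 18.27 pos [540.5 236.3  54.3] F [-0.51  0.33 -0.49] gap 63.2 j [ 0.32  0.82  1.17  0.07  1.6  -1.42]
shift now [-0.1  0.1 -0.8] turn [ 0.01 -0.14 -0.01] shift after turn [-0.2  0.1 -0.8]
```

>>> jog_arm:
  commands:
    - {"dx": 0, "dy": 0, "dz": -0.02, "ax": 0, "ay": -0.014, "az": 0, "gripper": 0.37}
    - {"dx": 0, "dy": 0, "dz": 0, "ax": 0, "ay": 0, "az": 0, "gripper": 0.4}
    - {"dx": 0, "dy": 0, "dz": 0, "ax": 0, "ay": 0, "az": 0, "gripper": 0.6}
    - {"dx": 0, "dy": 0, "dz": 0, "ax": 0, "ay": 0, "az": 0, "gripper": 0.6}
    - {"dx": 0, "dy": 0, "dz": 0, "ax": 0, "ay": 0, "az": 0, "gripper": 0.6}
  squeeze: 30

```text
clock: 18.9
eef_pos: [540.9, 236.5, 55.0]
eef_rot: [3.141, -0.453, -2.99]
wrist_force: [1.6, 2.6, 1.2]
finger_gap: 55.5
finger_force: 30.0
```

```bash
python3 plan.py mid 11
```

```text
t 18.9 pos [540.9 236.5  55. ] F [1.59 2.6  1.25] gap 55.5 j [ 0.32  0.82  1.17  0.07  1.6  -1.42]
shift now [-0.1 -0.1  0.1] turn [ 0.02  0.02 -0.  ] shift after turn [-0.1 -0.1  0.1]
```

>>> jog_arm:
  commands:
    - {"dx": 0, "dy": 0, "dz": -0.2, "ax": 0, "ay": 0, "az": 0, "gripper": 0.6}
    - {"dx": 0, "dy": 0, "dz": -0.6, "ax": 0, "ay": 0, "az": 0, "gripper": 0.6}
    - {"dx": 0, "dy": 0, "dz": -0.9, "ax": 0, "ay": 0, "az": 0, "gripper": 0.6}
    - {"dx": 0, "dy": 0, "dz": -0.9, "ax": 0, "ay": 0, "az": 0, "gripper": 0.6}
    - {"dx": 0, "dy": 0, "dz": -0.9, "ax": 0, "ay": 0, "az": 0, "gripper": 0.6}
    - {"dx": 0, "dy": 0, "dz": -0.4, "ax": 0, "ay": 0, "az": 0, "gripper": 0.6}
    - {"dx": 0, "dy": 0, "dz": 0, "ax": 0, "ay": -0.87, "az": 0, "gripper": 0.6}
    - {"dx": 0, "dy": 0, "dz": 0, "ax": 0, "ay": -0.87, "az": 0, "gripper": 0.6}
    - {"dx": 0, "dy": 0, "dz": 0, "ax": 0, "ay": -0.86, "az": 0, "gripper": 0.6}
    - {"dx": 0, "dy": 0, "dz": 0, "ax": 0, "ay": 0, "az": 0.87, "gripper": 0.6}

```text
clock: 20.15
eef_pos: [607.0, 246.4, 195.6]
eef_rot: [-3.141, 0.001, 3.139]
wrist_force: [0.7, 0.8, -4.2]
finger_gap: 55.3
finger_force: 30.0
```

```bash
python3 plan.py flat 567.6 -249.1 230
```

```text
t 20.15 pos [607.  246.4 195.6] F [ 0.74  0.76 -4.21] gap 55.3 j [ 0.33  0.55  1.21 -0.    1.38 -1.24]
shift now [  38.1 -495.6  -34.3] turn [-0.02  0.06 -0.14] shift after turn [  39.4 -495.5  -34.4]
```

>>> jog_arm:
  commands:
    - {"dx": 0, "dy": -0.5, "dz": -0.43, "ax": 0, "ay": 0, "az": 0, "gripper": 0.6}
    - {"dx": 0, "dy": -1, "dz": -0.43, "ax": 0, "ay": 0, "az": 0, "gripper": 0.6}
    - {"dx": 0.2, "dy": -1, "dz": 0, "ax": 0, "ay": 0, "az": 0, "gripper": 0.6}
    - {"dx": 0.2, "dy": -1, "dz": 0, "ax": 0, "ay": 0, "az": 0, "gripper": 0.6}
    - {"dx": 0.2, "dy": -1, "dz": 0, "ax": 0, "ay": 0, "az": 0, "gripper": 0.6}
    - {"dx": 0.2, "dy": -1, "dz": 0, "ax": 0, "ay": 0, "az": 0, "gripper": 0.6}
    - {"dx": 0.19, "dy": -1, "dz": 0, "ax": 0, "ay": 0, "az": 0, "gripper": 0.6}
    - {"dx": 0, "dy": -1, "dz": 0, "ax": 0, "ay": 0, "az": 0, "gripper": 0.6}
    - {"dx": 0, "dy": -1, "dz": 0, "ax": 0, "ay": 0, "az": 0, "gripper": 0.6}
    - {"dx": 0, "dy": -1, "dz": 0, "ax": 0, "ay": 0, "az": 0, "gripper": 0.6}

```text
clock: 21.4
eef_pos: [568.3, -135.8, 230.3]
eef_rot: [-3.141, -0.0, -3.14]
wrist_force: [0.6, -0.0, -4.7]
finger_gap: 55.5
finger_force: 30.0
```

>>> jog_arm:
  commands:
    - {"dx": 0, "dy": -1, "dz": 0, "ax": 0, "ay": 0, "az": 0, "gripper": 0.6}
    - {"dx": 0, "dy": -1, "dz": 0, "ax": 0, "ay": 0, "az": 0, "gripper": 0.6}
    - {"dx": 0, "dy": -0.6, "dz": 0, "ax": 0, "ay": 0, "az": 0, "gripper": 0.6}
    - {"dx": 0, "dy": -0.3, "dz": 0, "ax": 0, "ay": 0, "az": 0, "gripper": 0.6}
    - {"dx": 0, "dy": 0, "dz": 0, "ax": 0, "ay": 0, "az": 0, "gripper": 0.6}
    - {"dx": 0, "dy": 0, "dz": 0, "ax": 0, "ay": 0, "az": 0, "gripper": 0.6}
    - {"dx": 0, "dy": 0, "dz": 0, "ax": 0, "ay": 0, "az": 0, "gripper": 0.6}

```text
clock: 22.28
eef_pos: [568.9, -248.4, 229.6]
eef_rot: [3.142, -0.0, -3.141]
wrist_force: [-0.2, 0.5, -5.3]
finger_gap: 55.5
finger_force: 30.0
```

```bash
python3 avg.py 10; python3 plan.py flat 567.6 -249.1 178
```

```text
t 22.77 F/pos [-1.8000e-01  1.7000e-01 -4.8200e+00  5.6877e+02 -2.4904e+02  2.2954e+02] sd [0.65 0.5  0.67] gap 55.4
t 22.77 pos [ 568.7 -249.3  229.5] F [ 0.01 -0.28 -5.34] gap 55.4 j [-0.47  0.45  1.28 -0.    1.41 -2.04]
shift now [ 1.1  0.2 51.5] turn [-0.   -0.01 -0.01] shift after turn [ 1.1  0.2 51.5]
```

>>> jog_arm:
  commands:
    - {"dx": 0.028, "dy": 0, "dz": 0.3, "ax": 0, "ay": 0, "az": 0, "gripper": 0.6}
    - {"dx": 0, "dy": 0, "dz": 0.4, "ax": 0, "ay": 0, "az": 0, "gripper": 0.6}
    - {"dx": 0, "dy": 0, "dz": 0.25, "ax": 0, "ay": 0, "az": 0, "gripper": 0.6}
    - {"dx": 0, "dy": 0, "dz": 0.15, "ax": 0, "ay": 0, "az": 0, "gripper": 0.6}
    - {"dx": 0, "dy": 0, "dz": 0.05, "ax": 0, "ay": 0, "az": 0, "gripper": 0.6}
    - {"dx": 0, "dy": 0, "dz": 0.05, "ax": 0, "ay": 0, "az": 0, "gripper": 0.6}
    - {"dx": 0, "dy": 0, "dz": 0.05, "ax": 0, "ay": 0, "az": 0, "gripper": 0.6}
    - {"dx": 0, "dy": 0, "dz": 0.05, "ax": 0, "ay": 0, "az": 0, "gripper": 0.6}
    - {"dx": 0, "dy": 0, "dz": 0.05, "ax": 0, "ay": 0, "az": 0, "gripper": 0.6}
    - {"dx": 0, "dy": 0, "dz": 0.05, "ax": 0, "ay": 0, "az": 0, "gripper": 0.6}

```text
clock: 24.02
eef_pos: [567.7, -249.3, 173.6]
eef_rot: [-3.141, 0.0, 3.141]
wrist_force: [-1.0, -0.2, -2.5]
finger_gap: 55.3
finger_force: 30.0
```

```bash
python3 avg.py 8
```

```text
t 24.43 F/pos [ 4.8000e-01  1.1000e-01 -3.1000e+00  5.6761e+02 -2.4934e+02  1.7352e+02] sd [0.5  0.41 0.59] gap 55.3
```

>>> jog_arm:
  commands:
    - {"dx": 0, "dy": 0, "dz": 0.05, "ax": 0, "ay": 0, "az": 0, "gripper": 0.6}
    - {"dx": 0, "dy": 0, "dz": 0.05, "ax": 0, "ay": 0, "az": 0, "gripper": 0.6}
    - {"dx": 0, "dy": 0, "dz": 0.05, "ax": 0, "ay": 0, "az": 0, "gripper": 0.6}
    - {"dx": 0, "dy": 0, "dz": 0.025, "ax": 0, "ay": 0, "az": 0, "gripper": 0.6}
    - {"dx": 0, "dy": 0, "dz": 0, "ax": 0, "ay": 0, "az": 0, "gripper": 0.6}
    - {"dx": 0, "dy": 0, "dz": 0, "ax": 0, "ay": 0, "az": 0, "gripper": 0.6}

```text
clock: 25.18
eef_pos: [567.6, -249.4, 166.6]
eef_rot: [-3.141, 0.0, 3.141]
wrist_force: [-0.4, 0.4, -0.4]
finger_gap: 55.3
finger_force: 30.0
```

```bash
python3 avg.py 14
```

```text
t 25.88 F/pos [ 7.6000e-01  4.7000e-01 -6.5000e-01  5.6762e+02 -2.4934e+02  1.6654e+02] sd [0.53 0.52 0.41] gap 55.4
```

>>> jog_arm:
  commands:
    - {"dx": 0, "dy": 0, "dz": 0.025, "ax": 0, "ay": 0, "az": 0, "gripper": 0.6}
    - {"dx": 0, "dy": 0, "dz": 0.025, "ax": 0, "ay": 0, "az": 0, "gripper": 0.6}
    - {"dx": 0, "dy": 0, "dz": 0, "ax": 0, "ay": 0, "az": 0, "gripper": 0.6}
    - {"dx": 0, "dy": 0, "dz": 0, "ax": 0, "ay": 0, "az": 0, "gripper": 0.6}

```text
clock: 26.38
eef_pos: [567.6, -249.3, 164.5]
eef_rot: [-3.142, -0.0, 3.141]
wrist_force: [1.1, -0.1, -0.4]
finger_gap: 55.8
finger_force: 30.0
```

```bash
python3 avg.py 14
```

```text
t 27.07 F/pos [ 1.3700e+00 -2.0000e-01 -6.0000e-02  5.6761e+02 -2.4934e+02  1.6452e+02] sd [0.5  0.61 0.38] gap 55.2
```

Balanced, so I release.

>>> jog_arm:
  commands:
    - {"dx": 0, "dy": 0, "dz": 0, "ax": 0, "ay": 0, "az": 0, "gripper": 0.39}
    - {"dx": 0, "dy": 0, "dz": 0, "ax": 0, "ay": 0, "az": 0, "gripper": 0.37}
    - {"dx": 0, "dy": 0, "dz": 0, "ax": 0, "ay": 0, "az": 0, "gripper": 0.33}
    - {"dx": 0, "dy": 0, "dz": 0, "ax": 0, "ay": 0, "az": 0, "gripper": 0.28}
    - {"dx": 0, "dy": 0, "dz": 0, "ax": 0, "ay": 0, "az": 0, "gripper": 0.25}
    - {"dx": 0, "dy": 0, "dz": -0.3, "ax": 0, "ay": 0, "az": 0, "gripper": 0.25}
    - {"dx": 0, "dy": 0, "dz": -0.7, "ax": 0, "ay": 0, "az": 0, "gripper": 0.25}
    - {"dx": 0, "dy": 0, "dz": -0.6, "ax": 0, "ay": 0, "az": 0, "gripper": 0.25}
    - {"dx": 0, "dy": 1, "dz": 0, "ax": 0, "ay": 0, "az": 0, "gripper": 0.25}
    - {"dx": 0, "dy": 1, "dz": 0, "ax": 0, "ay": 0, "az": 0, "gripper": 0.25}
  squeeze: 10

```text
clock: 28.32
eef_pos: [567.6, -168.6, 229.6]
eef_rot: [-3.141, 0.001, 3.14]
wrist_force: [0.2, -0.4, -0.2]
finger_gap: 70.6
finger_force: 0.0
```

>>> jog_arm:
  commands:
    - {"dx": 0, "dy": 1, "dz": 0, "ax": 0, "ay": 0, "az": 0, "gripper": 0.25}
    - {"dx": 0, "dy": 1, "dz": 0, "ax": 0, "ay": 0, "az": 0, "gripper": 0.25}
    - {"dx": 0, "dy": 1, "dz": 0, "ax": 0, "ay": 0, "az": 0, "gripper": 0.25}
    - {"dx": 0, "dy": 1, "dz": 0, "ax": 0, "ay": 0, "az": 0, "gripper": 0.25}
    - {"dx": 0, "dy": 1, "dz": 0, "ax": 0, "ay": 0, "az": 0, "gripper": 0.25}
    - {"dx": 0, "dy": 1, "dz": 0, "ax": 0, "ay": 0, "az": 0, "gripper": 0.25}
    - {"dx": -0.25, "dy": 1, "dz": 0.4, "ax": 0, "ay": 0, "az": 0, "gripper": 0.25}
    - {"dx": -0.25, "dy": 0.5, "dz": 0.6, "ax": 0, "ay": 0, "az": -0.87, "gripper": 0.25}
    - {"dx": 0, "dy": 0, "dz": 0, "ax": 0, "ay": 0.87, "az": 0, "gripper": 0.25}
    - {"dx": 0, "dy": 0, "dz": 0, "ax": 0, "ay": 0.87, "az": 0, "gripper": 0.25}

```text
clock: 29.58
eef_pos: [587.7, 131.0, 190.0]
eef_rot: [-3.142, -0.307, -2.989]
wrist_force: [-0.7, 0.4, 0.7]
finger_gap: 70.8
finger_force: 0.0
```

>>> jog_arm:
  commands:
    - {"dx": -0.2, "dy": 0, "dz": 0, "ax": 0, "ay": 0.86, "az": 0, "gripper": 0.25}
    - {"dx": 0, "dy": 0, "dz": 0, "ax": 0, "ay": 0, "az": 0, "gripper": 0.25}

```text
clock: 29.82
eef_pos: [595.7, 131.8, 183.5]
eef_rot: [-3.142, -0.459, -2.99]
wrist_force: [-0.4, 0.4, -0.7]
finger_gap: 70.7
finger_force: 0.0
```

```bash
python3 plan.py thin 10.5; python3 - <<'E'
from h import *
from cell import cams
S,T=cams.camera("scene"),cams.camera("top")
o=[]
for c,(x,y) in((S,(242,215)),(T,(415,225))):
    i=c["image"][y-40:y+40,x-40:x+40,::-1]; o.append(cv2.resize(i,(390,390),interpolation=cv2.INTER_CUBIC))
cv2.imwrite("pics/p3.png",np.hstack(o))
E
```

```text
t 29.82 pos [595.7 131.8 183.5] F [-0.45  0.37 -0.74] gap 70.7 j [ 0.16  0.75  0.98  0.    1.87 -1.57]
shift now [-22.6  36.2 132.7] turn [ 0.01 -0.31 -0.02] shift after turn [-21.9  36.2 132.8]
```

View pics/p3.png

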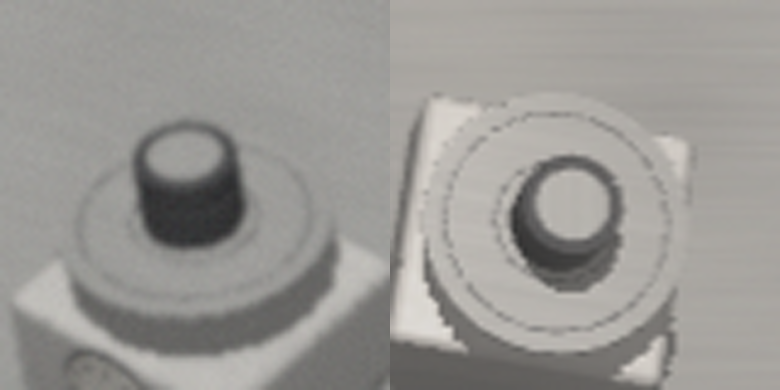

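The stack looks good in the picture, with the middle disc on the thick one (left crop about (187,160), top crop about (572,203)). I check the alignment with numbers while moving down over the thin disc.

```bash
python3 - <<'E'
from h import *
from cell import cams
S,T=cams.camera("scene"),cams.camera("top")
zt=164.5-11+18; p0=(567.6,-249.2)
for nm,c,z in(("S",S,zt),("T",T,zt)):
    for r in(9,11): 
        u,a,t=light(c["image"],proj(c,[*p0,z])[0]+.5,r=r); print(nm,r,u.round(2),round(a,1),tri_z([c],[u],z)[0].round(1))
    print("ring",rings(c,[567.7,-248.4,zt-44],(62,)))
    print("axis px",proj(c,[[*p0,z],[*p0,z-44]]).round(2).tolist())
E
```

```text
S 9 [239.56 203.39] 243.4 [ 559.  -254.9]
S 11 [239.51 202.51] 344.3 [ 556.1 -256.8]
ring (array([ 569.17276111, -247.71110261]), np.float64(-10.114778518676758))
axis px [[239.67, 205.98], [241.33, 218.71]]
T 9 [411.95 226.4 ] 176.8 [ 566.5 -249.5]
T 11 [411.95 226.39] 188.5 [ 566.5 -249.5]
ring (array([ 537.87731288, -244.40215062]), np.float64(-19.815481185913086))
axis px [[411.83, 226.0], [408.99, 229.69]]
```

>>> jog_arm:
  commands:
    - {"dx": -0.55, "dy": 0.9, "dz": 0.6, "ax": 0, "ay": -0.02, "az": 0, "gripper": 0.25}
    - {"dx": 0, "dy": 0, "dz": 0.8, "ax": 0, "ay": 0, "az": 0, "gripper": 0.25}
    - {"dx": 0, "dy": 0, "dz": 0.7, "ax": 0, "ay": 0, "az": 0, "gripper": 0.25}
    - {"dx": 0, "dy": 0, "dz": 0.4, "ax": 0, "ay": 0, "az": 0, "gripper": 0.25}
    - {"dx": 0, "dy": 0, "dz": 0.25, "ax": 0, "ay": 0, "az": 0, "gripper": 0.25}
    - {"dx": 0, "dy": 0, "dz": 0, "ax": 0, "ay": 0, "az": 0, "gripper": 0.25}
    - {"dx": 0, "dy": 0, "dz": 0, "ax": 0, "ay": 0, "az": 0, "gripper": 0.25}

```text
clock: 30.9
eef_pos: [562.5, 163.2, 78.3]
eef_rot: [3.141, -0.449, -2.99]
wrist_force: [0.2, -0.4, -0.7]
finger_gap: 70.3
finger_force: 0.0
```

```bash
python3 plan.py thin 10.5
```

```text
t 30.9 pos [562.5 163.2  78.3] F [ 0.2  -0.44 -0.72] gap 70.3 j [ 0.21  0.78  1.18  0.02  1.63 -1.52]
shift now [-0.9  0.2 26. ] turn [ 0.01  0.28 -0.02] shift after turn [-1.1  0.2 26. ]
```

>>> jog_arm:
  commands:
    - {"dx": -0.025, "dy": 0, "dz": 0.2, "ax": 0, "ay": 0.025, "az": 0, "gripper": 0.25}
    - {"dx": 0, "dy": 0, "dz": 0.15, "ax": 0, "ay": 0, "az": 0, "gripper": 0.25}
    - {"dx": 0, "dy": 0, "dz": 0.13, "ax": 0, "ay": 0, "az": 0, "gripper": 0.25}
    - {"dx": 0, "dy": 0, "dz": 0.1, "ax": 0, "ay": 0, "az": 0, "gripper": 0.25}
    - {"dx": 0, "dy": 0, "dz": 0.04, "ax": 0, "ay": 0, "az": 0, "gripper": 0.25}
    - {"dx": 0, "dy": 0, "dz": 0, "ax": 0, "ay": 0, "az": 0, "gripper": 0.25}
    - {"dx": 0, "dy": 0, "dz": 0, "ax": 0, "ay": 0, "az": 0, "gripper": 0.25}

```text
clock: 31.78
eef_pos: [552.2, 161.7, 54.9]
eef_rot: [3.142, -0.455, -2.99]
wrist_force: [0.2, -0.8, -0.2]
finger_gap: 70.8
finger_force: 0.0
```

```bash
python3 plan.py thin 10.5
```

```text
t 31.77 pos [552.2 161.7  54.9] F [ 0.24 -0.76 -0.2 ] gap 70.8 j [ 0.21  0.79  1.22  0.03  1.58 -1.52]
shift now [-0.2  0.1  0.4] turn [ 0.01 -0.04 -0.01] shift after turn [-0.2  0.1  0.4]
```

>>> jog_arm:
  commands:
    - {"dx": 0, "dy": 0, "dz": 0, "ax": 0, "ay": 0, "az": 0, "gripper": 0.32}
    - {"dx": 0, "dy": 0, "dz": 0, "ax": 0, "ay": 0, "az": 0, "gripper": 0.37}
    - {"dx": 0, "dy": 0, "dz": 0, "ax": 0, "ay": 0, "az": 0, "gripper": 0.6}
    - {"dx": 0, "dy": 0, "dz": 0, "ax": 0, "ay": 0, "az": 0, "gripper": 0.6}
    - {"dx": 0, "dy": 0, "dz": 0, "ax": 0, "ay": 0, "az": 0, "gripper": 0.6}
  squeeze: 30

```text
clock: 32.4
eef_pos: [552.1, 161.7, 54.7]
eef_rot: [3.142, -0.455, -2.99]
wrist_force: [0.1, -0.1, 0.7]
finger_gap: 55.7
finger_force: 30.0
```

```bash
python3 plan.py thin 11
```

```text
t 32.4 pos [552.1 161.7  54.7] F [ 0.09 -0.09  0.75] gap 55.7 j [ 0.21  0.79  1.22  0.03  1.58 -1.52]
shift now [-0.2  0.1 -0.3] turn [ 0.01 -0.05 -0.01] shift after turn [-0.2  0.1 -0.3]
```

>>> jog_arm:
  commands:
    - {"dx": 0, "dy": 0, "dz": -0.2, "ax": 0, "ay": 0, "az": 0, "gripper": 0.6}
    - {"dx": 0, "dy": 0, "dz": -0.6, "ax": 0, "ay": 0, "az": 0, "gripper": 0.6}
    - {"dx": 0, "dy": 0, "dz": -0.9, "ax": 0, "ay": 0, "az": 0, "gripper": 0.6}
    - {"dx": 0, "dy": 0, "dz": -0.9, "ax": 0, "ay": 0, "az": 0, "gripper": 0.6}
    - {"dx": 0, "dy": 0, "dz": -0.9, "ax": 0, "ay": 0, "az": 0, "gripper": 0.6}
    - {"dx": 0, "dy": 0, "dz": -0.4, "ax": 0, "ay": 0, "az": 0, "gripper": 0.6}
    - {"dx": 0, "dy": 0, "dz": 0, "ax": 0, "ay": -0.87, "az": 0, "gripper": 0.6}
    - {"dx": 0, "dy": 0, "dz": 0, "ax": 0, "ay": -0.87, "az": 0, "gripper": 0.6}
    - {"dx": 0, "dy": 0, "dz": 0, "ax": 0, "ay": -0.86, "az": 0, "gripper": 0.6}
    - {"dx": 0, "dy": 0, "dz": 0, "ax": 0, "ay": 0, "az": 0.87, "gripper": 0.6}

```text
clock: 33.65
eef_pos: [618.7, 171.9, 195.9]
eef_rot: [3.141, 0.001, 3.139]
wrist_force: [-0.5, 0.2, -1.9]
finger_gap: 55.1
finger_force: 30.0
```

```bash
python3 plan.py flat 567.6 -249.2 235
```

```text
t 33.65 pos [618.7 171.9 195.9] F [-0.5   0.19 -1.93] gap 55.1 j [ 0.21  0.52  1.25 -0.    1.37 -1.35]
shift now [  49.9 -421.3  -39.2] turn [ 0.01  0.07 -0.15] shift after turn [  51.1 -421.1  -39.1]
```

>>> jog_arm:
  commands:
    - {"dx": 0, "dy": -0.5, "dz": -0.5, "ax": 0, "ay": 0, "az": -0.008, "gripper": 0.6}
    - {"dx": 0, "dy": -1, "dz": -0.48, "ax": 0, "ay": 0, "az": 0, "gripper": 0.6}
    - {"dx": 0.26, "dy": -1, "dz": 0, "ax": 0, "ay": 0, "az": 0, "gripper": 0.6}
    - {"dx": 0.26, "dy": -1, "dz": 0, "ax": 0, "ay": 0, "az": 0, "gripper": 0.6}
    - {"dx": 0.25, "dy": -1, "dz": 0, "ax": 0, "ay": 0, "az": 0, "gripper": 0.6}
    - {"dx": 0.25, "dy": -1, "dz": 0, "ax": 0, "ay": 0, "az": 0, "gripper": 0.6}
    - {"dx": 0.25, "dy": -1, "dz": 0, "ax": 0, "ay": 0, "az": 0, "gripper": 0.6}
    - {"dx": 0, "dy": -1, "dz": 0, "ax": 0, "ay": 0, "az": 0, "gripper": 0.6}
    - {"dx": 0, "dy": -1, "dz": 0, "ax": 0, "ay": 0, "az": 0, "gripper": 0.6}
    - {"dx": 0, "dy": -1, "dz": 0, "ax": 0, "ay": 0, "az": 0, "gripper": 0.6}

```text
clock: 34.9
eef_pos: [569.1, -210.6, 235.6]
eef_rot: [-3.141, -0.0, -3.138]
wrist_force: [0.8, -0.3, -3.1]
finger_gap: 55.1
finger_force: 30.0
```

>>> jog_arm:
  commands:
    - {"dx": 0, "dy": -0.6, "dz": 0, "ax": 0, "ay": 0, "az": 0, "gripper": 0.6}
    - {"dx": 0, "dy": -0.4, "dz": 0, "ax": 0, "ay": 0, "az": 0, "gripper": 0.6}
    - {"dx": 0, "dy": 0, "dz": 0, "ax": 0, "ay": 0, "az": 0, "gripper": 0.6}
    - {"dx": 0, "dy": 0, "dz": 0, "ax": 0, "ay": 0, "az": 0, "gripper": 0.6}
    - {"dx": 0, "dy": 0, "dz": 0, "ax": 0, "ay": 0, "az": 0, "gripper": 0.6}

```text
clock: 35.52
eef_pos: [569.7, -247.1, 234.4]
eef_rot: [-3.141, -0.001, -3.139]
wrist_force: [-0.6, 0.7, -1.6]
finger_gap: 54.9
finger_force: 30.0
```

```bash
python3 avg.py 12; python3 plan.py flat 567.6 -249.2 182
```

```text
t 36.12 F/pos [ 2.6000e-01  2.8000e-01 -2.6700e+00  5.6956e+02 -2.4780e+02  2.3422e+02] sd [0.47 0.35 0.29] gap 55.1
t 36.12 pos [ 569.5 -248.1  234.1] F [ 0.02  0.52 -2.22] gap 55.1 j [-0.47  0.45  1.27 -0.    1.42 -2.04]
shift now [ 1.8 -1.1 52.1] turn [-0.01 -0.06  0.07] shift after turn [ 1.9 -1.1 52.1]
```

>>> jog_arm:
  commands:
    - {"dx": 0.045, "dy": -0.028, "dz": 0.3, "ax": 0, "ay": 0, "az": 0.008, "gripper": 0.6}
    - {"dx": 0, "dy": 0, "dz": 0.4, "ax": 0, "ay": 0, "az": 0, "gripper": 0.6}
    - {"dx": 0, "dy": 0, "dz": 0.25, "ax": 0, "ay": 0, "az": 0, "gripper": 0.6}
    - {"dx": 0, "dy": 0, "dz": 0.15, "ax": 0, "ay": 0, "az": 0, "gripper": 0.6}
    - {"dx": 0, "dy": 0, "dz": 0.05, "ax": 0, "ay": 0, "az": 0, "gripper": 0.6}
    - {"dx": 0, "dy": 0, "dz": 0.05, "ax": 0, "ay": 0, "az": 0, "gripper": 0.6}
    - {"dx": 0, "dy": 0, "dz": 0.05, "ax": 0, "ay": 0, "az": 0, "gripper": 0.6}
    - {"dx": 0, "dy": 0, "dz": 0.05, "ax": 0, "ay": 0, "az": 0, "gripper": 0.6}
    - {"dx": 0, "dy": 0, "dz": 0.05, "ax": 0, "ay": 0, "az": 0, "gripper": 0.6}
    - {"dx": 0, "dy": 0, "dz": 0, "ax": 0, "ay": 0, "az": 0, "gripper": 0.6}

```text
clock: 37.38
eef_pos: [567.6, -249.2, 180.1]
eef_rot: [-3.141, -0.001, 3.141]
wrist_force: [0.6, 0.4, -2.3]
finger_gap: 55.5
finger_force: 30.0
```

```bash
python3 avg.py 14
```

```text
t 38.08 F/pos [-3.4000e-01  9.0000e-02 -2.0900e+00  5.6765e+02 -2.4919e+02  1.8022e+02] sd [0.51 0.63 0.51] gap 55.0
```

>>> jog_arm:
  commands:
    - {"dx": 0, "dy": 0, "dz": 0.04, "ax": 0, "ay": 0, "az": 0, "gripper": 0.6}
    - {"dx": 0, "dy": 0, "dz": 0.04, "ax": 0, "ay": 0, "az": 0, "gripper": 0.6}
    - {"dx": 0, "dy": 0, "dz": 0.03, "ax": 0, "ay": 0, "az": 0, "gripper": 0.6}
    - {"dx": 0, "dy": 0, "dz": 0, "ax": 0, "ay": 0, "az": 0, "gripper": 0.6}
    - {"dx": 0, "dy": 0, "dz": 0, "ax": 0, "ay": 0, "az": 0, "gripper": 0.6}

```text
clock: 38.7
eef_pos: [567.7, -249.2, 175.9]
eef_rot: [-3.141, -0.001, 3.141]
wrist_force: [-0.4, 0.3, 0.3]
finger_gap: 55.4
finger_force: 30.0
```

```bash
python3 avg.py 20
```

```text
t 39.7 F/pos [ 7.5000e-01 -3.7000e-01 -3.7000e-01  5.6768e+02 -2.4920e+02  1.7581e+02] sd [0.51 0.54 0.34] gap 55.2
```

>>> jog_arm:
  commands:
    - {"dx": 0, "dy": 0, "dz": 0.03, "ax": 0, "ay": 0, "az": 0, "gripper": 0.6}
    - {"dx": 0, "dy": 0, "dz": 0, "ax": 0, "ay": 0, "az": 0, "gripper": 0.6}
    - {"dx": 0, "dy": 0, "dz": 0, "ax": 0, "ay": 0, "az": 0, "gripper": 0.6}
    - {"dx": 0, "dy": 0, "dz": 0, "ax": 0, "ay": 0, "az": 0, "gripper": 0.6}

```text
clock: 40.2
eef_pos: [567.6, -249.2, 174.6]
eef_rot: [-3.141, -0.001, 3.141]
wrist_force: [2.2, -1.4, 0.3]
finger_gap: 55.1
finger_force: 30.0
```

```bash
python3 avg.py 20
```

```text
t 41.2 F/pos [ 8.2000e-01 -3.7000e-01  7.0000e-02  5.6764e+02 -2.4919e+02  1.7458e+02] sd [0.51 0.63 0.5 ] gap 54.9
```

Balanced at 0.07 N, so I release, rise, and move the arm clear so the cameras can see the stack.

>>> jog_arm:
  commands:
    - {"dx": 0, "dy": 0, "dz": 0, "ax": 0, "ay": 0, "az": 0, "gripper": 0.39}
    - {"dx": 0, "dy": 0, "dz": 0, "ax": 0, "ay": 0, "az": 0, "gripper": 0.37}
    - {"dx": 0, "dy": 0, "dz": 0, "ax": 0, "ay": 0, "az": 0, "gripper": 0.33}
    - {"dx": 0, "dy": 0, "dz": 0, "ax": 0, "ay": 0, "az": 0, "gripper": 0.28}
    - {"dx": 0, "dy": 0, "dz": 0, "ax": 0, "ay": 0, "az": 0, "gripper": 0.25}
    - {"dx": 0, "dy": 0, "dz": -0.3, "ax": 0, "ay": 0, "az": 0, "gripper": 0.25}
    - {"dx": 0, "dy": 0, "dz": -0.7, "ax": 0, "ay": 0, "az": 0, "gripper": 0.25}
    - {"dx": 0, "dy": 0, "dz": -0.6, "ax": 0, "ay": 0, "az": 0, "gripper": 0.25}
    - {"dx": 0, "dy": 1, "dz": 0, "ax": 0, "ay": 0, "az": 0, "gripper": 0.25}
    - {"dx": 0, "dy": 1, "dz": 0, "ax": 0, "ay": 0, "az": 0, "gripper": 0.25}
  squeeze: 10

```text
clock: 42.45
eef_pos: [567.7, -168.5, 239.7]
eef_rot: [-3.141, 0.0, 3.14]
wrist_force: [-0.2, -0.1, 0.4]
finger_gap: 70.8
finger_force: 0.0
```

>>> jog_arm:
  commands:
    - {"dx": 0, "dy": 1, "dz": 0, "ax": 0, "ay": 0, "az": 0, "gripper": 0.25}
    - {"dx": 0, "dy": 1, "dz": 0, "ax": 0, "ay": 0, "az": 0, "gripper": 0.25}
    - {"dx": 0, "dy": 1, "dz": 0, "ax": 0, "ay": 0, "az": 0, "gripper": 0.25}
    - {"dx": 0, "dy": 1, "dz": 0, "ax": 0, "ay": 0, "az": 0, "gripper": 0.25}
    - {"dx": 0, "dy": 1, "dz": 0, "ax": 0, "ay": 0, "az": 0, "gripper": 0.25}
    - {"dx": 0, "dy": 0.5, "dz": 0, "ax": 0, "ay": 0, "az": 0, "gripper": 0.25}
    - {"dx": 0, "dy": 0, "dz": 0, "ax": 0, "ay": 0, "az": 0, "gripper": 0.25}
    - {"dx": 0, "dy": 0, "dz": 0, "ax": 0, "ay": 0, "az": 0, "gripper": 0.25}

```text
clock: 43.45
eef_pos: [567.9, 49.7, 238.6]
eef_rot: [-3.141, -0.001, 3.141]
wrist_force: [0.4, -0.9, -0.5]
finger_gap: 70.5
finger_force: 0.0
```

```bash
python3 - <<'E'
from h import *
from cell import cams
S,T=cams.camera("scene"),cams.camera("top")
zt=174.6-10.7+12
u,a,t=light(T["image"],proj(T,[567.6,-249.2,zt])[0]+.5,r=10); print(u,a,tri_z([T],[u],zt)[0].round(1))
print("ring",rings(T,[567.0,-248.4,zt-56],(62,)))
o=[]
for c,(x,y) in((S,(242,215)),(T,(415,225))):
    i=c["image"][y-40:y+40,x-40:x+40,::-1]; o.append(cv2.resize(i,(390,390),interpolation=cv2.INTER_CUBIC))
cv2.imwrite("pics/p4.png",np.hstack(o))
E
```

```text
[412.19949636 225.85374266] 188.859375 [ 567.  -249.4]
ring (array([ 541.81204593, -245.65251625]), np.float64(-19.026119232177734))
```

View pics/p4.png

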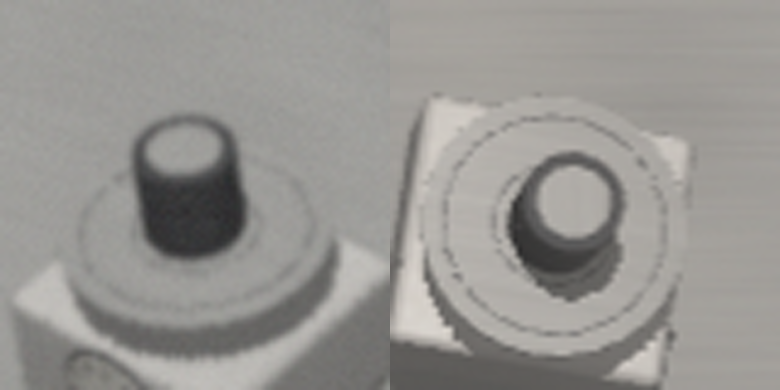

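The three discs stand as one straight, flat stack, with the top face at about (187,147) in the left crop and (573,202) in the right. It lies within about 1 mm of the disc below and of the pan centre, and the arm is clear.

```bash
python3 -c "
from cell import job
print(job.sign_off())"
```

```text
the job is handed in; nothing more can be done
None
```

I handed the job in at about 43.5 s of the 72 s: the thick, middle and thin discs are stacked on the pan in that order, their faces within about 1 mm of each other and of the pan's centre in the top view, each let go with under about 0.1 N left on the gripper by the wrist force (no verdict was returned).

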